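# Close the dryer's connection box

### The job

Close the grey connection box from the dryer. Pick the cover plate up by its bow handle, lower it square onto the box so that the round ends of its two keyholes pass over the two raised heads, and pull it towards you until the necks meet the ends of the slots and the plate sits flush over the box. Then take the screwdriver out of its rack, press its bit into the cross recess of the cover screw, turn the screw clockwise until it is fully tight, and stand the screwdriver back in the rack; leave the other things on the worktop where they are.

Things in the scene. Friction and masses are not known exactly. Their poses are not given: they have to be found in the camera images.
- box: Open grey sheet-steel connection box, fixed to the worktop: 90 mm (its x) by 160 mm (its y), rim 45 mm above its origin, the middle of its underside; z up, its -x side towards the robot. Black cable gland on its +x side. Two heads stand on 7 mm necks in the line x = +10 mm: the cover screw at y = +58 mm, a plain stud at y = -58 mm. The closed cover lies on the rim, edges in line with the box.
- stud (a point): Top of the fixed plain domed stud (no recess), 11.5 mm above the box's rim; head 16 mm across, 6 mm high, axes as the box.
- screw_recess (a point): Floor of the cross recess of the cover screw, on its axis; z up, x and y along the arms of the cross, turning with the screw. Steel pan head 16 mm across; its underside is 2.5 mm below this point, its top 5.5 mm above. Recess 5.5 mm deep, arms 3 mm wide with rounded lips, widening upwards, which guide the bit in.
- screw (a joint): Turn of the cover screw, rad: grows clockwise seen from above, 0 loosest, 3.2 tight (hard stop, head bearing on the cover). It starts between 0 and 0.5, head 2.5 to 3 mm clear of a cover in place. Needs about 0.04 N m, stays where left, may be turned in several strokes. It sinks 1 mm per rad, so the bit must be kept pressed down (5 to 10 N) or it climbs out.
- cover_handle (a point): Middle of the grip bar of the cover's bow handle, 30 mm above the underside of the plate; z up. The bar lies along y: 84 mm long, 10 mm thick (x), 12 mm high.
- cover_middle (a point): Middle of the cover's underside, axes as cover_handle. Aluminium plate 90 (x) by 160 (y) by 3 mm, 0.3 kg. Keyholes at y = +58 and -58 mm: round end 24 mm across centred at x = -10 mm, slot 11 mm wide from it to +x, its end a half round centred at x = +10 mm. The heads pass when this point is 20 mm to +x of the box's middle; then pull the plate 20 mm to the box's -x (the slots allow 2 mm more).
- slot_left (a point): Centre of the half-round narrow end of the cover's left keyhole (x = +10, y = +58 mm of the cover), on its underside; the cover screw's neck belongs here.
- slot_right (a point): The same at the right keyhole (x = +10, y = -58 mm); the stud's neck belongs here.
- driver_grip (a point): Middle of the screwdriver's orange handle, on its axis; z from bit to handle, x and y along the arms of the cross bit. Handle round, 27 mm thick, 100 mm long (50 mm either way from here); shaft 6 mm thick; 0.1 kg. It starts upright in the rack's middle hole, the flat lower end of the handle resting on the rack's top, turned any way round.
- driver_tip (a point): Point of the screwdriver's bit, on its axis, 158.5 mm below driver_grip; same axes. Cross bit: arms 9 mm across (6.6 mm at the very end), 1.8 mm thick, 7 mm long below the shaft.
- rack_hole (a point): Mouth of the middle hole in the top of the wooden screwdriver rack, z up, x along the row of holes. Three equal round holes, 15 mm wide, through the 14 mm top board, at x = -36, 0 and +36 mm; any of them will do.
- rack: The screwdriver rack, fixed; origin at the middle of its underside, axes as rack_hole; 120 (x) by 60 mm, top 125 mm above the worktop. With the screwdriver in place its tip is 16.5 mm above the worktop.
- parts_chest: Green steel chest of small drawers at the back left of the worktop, fixed; its drawer fronts face the robot 0.10 m in front of this point, 0.30 m wide (y), 0.22 m high: keep the arm clear of it.
- wash_timer: Red wind-up timer, 60 mm, bystander.
- soap_bar: Soap bar 98 x 80 x 30 mm, bystander.
- spare_knob: Dryer knob, 52 mm round, bystander.
- powder_scoop: Powder scoop, 152 mm long, bystander.
- fabric_scissors: Scissors with blue handles, 199 mm long, lying flat, bystander.
- scrub_brush: Wooden scrub brush, 148 mm long, bystander.

How it is judged:
By the outcome, as a careful person would: the job done as asked, in the order asked, and still so for the second after the job is handed in, with the robot touching nothing.
It also fails if it takes over 72 s, if anything falls off the work surface, if the arm or the gripper's body presses on something with over 40 N, if the wrist force passes 120 N, or if a joint passes its speed limit or range.

### The arm

A 7-joint arm with a two-finger parallel gripper is mounted at the origin on a cart in front of the work surface, level with it; the furniture and walls round the work are solid. World frame = base frame: x ahead of the robot, y to its left, z up, the work surface at z = 0. Lengths are in m, angles in rad, forces in N, time in s.
With the tool pointing down it reaches from about 0.35 to 0.9 m from the base axis. Payload 7.2 kg.
Tool frame: the origin (TCP) lies midway between the tips of the shut fingers; the grasp point (between the pads) lies bot.hold_point_z behind it (bot.hold_point_z is the distance from the TCP to the grasp point, in m); z points along the fingers, x is the direction in which the jaws open and shut, and the axes are right-handed (so a half turn about z gives the same grasp; the last joint's range is limited). The gripper opens to 85 mm and grips with 20 to 120 N. Pads are 22 mm wide; open, the fingers measure 114 mm over their backs; the gripper's body (76 mm by 85 mm) begins 54 mm behind the grasp point. The pads swing forward as they close: fully open they stand 13 mm farther back than shut.
Start: joints at [-1.398, 0.411, -0.013, 1.596, 0.006, 1.134, -0.082], TCP at [0.149, 0.607, 0.231] pointing down, gripper open.
Joint ranges: [-2.95, 2.95], [-0.29, 1.99], [-1.47, 1.44], [0.14, 2.54], [-1.03, 4.17], [0.13, 1.85], [-2.86, 2.86]. Speed limits (rad/s): [2.39, 2.39, 3.01, 3.01, 3.14, 3.14, 3.14].

### API

Orientations are given as a 3x3 rotation matrix whose columns are the frame's x, y, z axes.
In Python, from bench import monitor, camera, bot, spotter gives the robot as it stands.
- The arm moves only by the shell command python3 -m inch 'ROWS' [OPENING] [FORCE]. ROWS is a JSON object of lists of equal length, an entry for each row: "travel": the shift along the tool's x, y, z in m, a list of three; "twist": the turn, a rotation vector about the tool's x, y, z in rad, a list of three. A call has 1 to 10 rows; each row is the pose to reach, as a shift and turn from the pose commanded when the call began, along the tool's axes at that moment; what a row does not reach only later rows make up. A row lasts 1/8 s, in which the tool goes at most 62.5 mm and 10.7 degrees, less where a joint would pass 70% of its speed; a pose out of reach is approached as far as the arm can. A call with a gripper value outside its range is refused whole. OPENING is the opening, from 0 (shut) to 1 (fully open), set as the call begins (- or left out, the last holds). The fingers move at their own pace and stop on an object; FORCE is the grip in N (left out, the last holds). Time passes only in rows, so rows that repeat a pose let the fingers close. It gives the time, the measured TCP pose, the force and the opening at its end, in the units of the state.
- monitor.state(): the state, without advancing time (a new reading comes with each control period).
- camera(name): name is "side" or "top"; returns a dict with "pixels" (384x512x3 uint8, red, green, blue), "fovy" (degrees; the focal length in pixels is half the picture's height over the tangent of half this angle, whatever the lens; pixels are square), "cx", "cy" (the principal point, pixels), "rvec" (rotation vector, rad) and "tvec" (3), from world to camera coordinates, as OpenCV has them. Camera axes: x right, y down, z forward; pixel columns grow to the right and rows downward; lengths in m; the calibration is good to about 2 mm. A picture is of the moment at which its call begins. There is no depth.
- bot.hand_in(): hands the job in, once; it reports no verdict.
Trained networks look in the newest picture that a camera, given by its name, has taken for a name from the list of things; names that differ only in an ending like _2 or _b are one class to them, and where a whole thing is asked for, a point or a joint stands for the part that bears it (a point fixed in the world has none). Each returns a list of dicts, best first, with "score" (0 to 1); they miss things now and then, are a little off and sometimes report something else, mostly with a low value. They report only what shows in the picture. A call takes as long as a camera call.
- spotter.look_for(camera, target): "at" ([x, y, z] in m, in world coordinates, good to about 4 mm: the middle of the surface that is visible of it).
The state is a dict: "t": time; "qpos": joint angles; "joint_vel": joint speeds; "effort": joint torques, N m; "tool_pos": TCP position; "ee_rot": TCP orientation; "wrist_force": force on the tool from outside, world axes, zero at the start; "moment": the same for the moment, N m; "opening": finger opening in m.
Only numpy, scipy, OpenCV 4.12 (cv2) and the standard library are available. Lean on these libraries where they do the work, as an engineer would, in place of code of your own. Each camera call takes 0.05 s, during which the arm holds its last target. There are 200 camera calls.

## Working session

There is one attempt and no reset: what is moved stays moved. The work goes in short steps, Python scripts to look and compute and a shell command to move; the robot and the scene stay as the last step left them, time stands still between calls to the robot, and variables do not carry over. Pictures are saved under pics/ and viewed, about 8 in all and at most 12, crops included, and the job is handed in when it is done.

```bash
ls; mkdir -p pics
cat > h.py <<'E'
import numpy as np, cv2
from bench import monitor, camera, bot, spotter
def cam(n):
    c=camera(n); p=c["pixels"]; f=p.shape[0]/2/np.tan(np.radians(c["fovy"])/2)
    K=np.array([[f,0,c["cx"]],[0,f,c["cy"]],[0,0,1]]); R=cv2.Rodrigues(np.array(c["rvec"],float))[0]
    return p,K,R,np.array(c["tvec"],float)
def proj(c,P):
    _,K,R,t=c; q=(R@np.atleast_2d(P).T).T+t; q=q@K.T; return q[:,:2]/q[:,2:]
def onplane(c,uv,z):
    _,K,R,t=c; o=-R.T@t; d=R.T@np.linalg.inv(K)@np.array([uv[0],uv[1],1.]); return o+d*(z-o[2])/d[2]
def tri(c1,u1,c2,u2):
    A=[];b=[]
    for c,u in((c1,u1),(c2,u2)):
        _,K,R,t=c;o=-R.T@t;d=R.T@np.linalg.inv(K)@np.array([u[0],u[1],1.]);d/=np.linalg.norm(d);M=np.eye(3)-np.outer(d,d);A.append(M);b.append(M@o)
    return np.linalg.solve(A[0]+A[1],b[0]+b[1])
def save(c,name,box=None,s=1):
    p=c[0]
    if box: p=p[box[1]:box[3],box[0]:box[2]]
    cv2.imwrite("pics/"+name,cv2.resize(p[:,:,::-1],None,fx=s,fy=s,interpolation=cv2.INTER_CUBIC))
def st():
    s=monitor.state(); np.set_printoptions(precision=4,suppress=True); return s
E
python3 - <<'E'
from h import *
s=st(); print(s, bot.hold_point_z)
a=cam("top"); b=cam("side"); save(a,"t0.png",s=1.5);save(b,"s0.png",s=1.5)
for c in(a,b): print(c[1][0,0],-c[2].T@c[3],c[2][2])
for n in "box stud screw_recess cover_handle cover_middle slot_left slot_right driver_grip driver_tip rack_hole rack parts_chest".split():
    for k in("top","side"): print(n,k,[(np.round(d["at"],4).tolist(),round(d["score"],2)) for d in spotter.look_for(k,n)[:2]])
E
```

```text
pics
{'t': 0.0, 'qpos': array([-1.3982,  0.4119, -0.0127,  1.5971,  0.0056,  1.1343, -0.0822]), 'joint_vel': array([0.0019, 0.0002, 0.0024, 0.0007, 0.0003, 0.0016, 0.0006]), 'effort': array([ -0.0002, -60.0622,   0.682 , -29.9403,   0.0139,   0.0109,
         0.    ]), 'tool_pos': array([0.149 , 0.6065, 0.2304]), 'ee_rot': array([[ 0.2385,  0.9711, -0.0003],
       [ 0.9711, -0.2385, -0.0016],
       [-0.0016,  0.0001, -1.    ]]), 'wrist_force': array([ 0.3677, -0.0282,  0.3695]), 'moment': array([ 0.0204,  0.0014, -0.0313]), 'opening': 0.0853998470974256} 0.0187
499.93665553259314 [ 0.5067 -0.2393  1.4654] [ 0.059  -0.0192 -0.9981]
488.62999391394965 [0.627  0.8628 0.8609] [-0.0122 -0.8294 -0.5585]
box top [([0.541, -0.0952, 0.0213], 0.89)]
box side [([0.5552, -0.111, 0.0226], 0.71), ([0.6839, -0.0309, 0.0249], 0.25)]
stud top [([0.5422, -0.09, 0.02], 0.73)]
stud side [([0.5565, -0.1092, 0.0262], 0.63)]
screw_recess top [([0.522, 0.1003, 0.2192], 0.32)]
screw_recess side []
cover_handle top [([0.5239, -0.3918, 0.0082], 0.9), ([0.6958, -0.2388, 0.0623], 0.56)]
cover_handle side [([0.
[... 274 characters left out ...]
0.0024], 0.87)]
slot_right side [([0.5301, -0.3787, 0.003], 0.87)]
driver_grip top [([0.5201, 0.0993, 0.2192], 0.65)]
driver_grip side [([0.5214, 0.1163, 0.1805], 0.9)]
driver_tip top [([0.5228, 0.1012, 0.218], 0.45)]
driver_tip side [([0.5198, 0.1193, 0.1825], 0.68), ([0.5245, -0.3779, 0.0032], 0.5)]
rack_hole top [([0.5161, 0.0974, 0.1224], 0.65), ([0.5277, -0.3836, 0.0019], 0.64)]
rack_hole side [([0.5124, 0.1217, 0.0873], 0.56), ([0.5202, -0.3785, 0.0008], 0.16)]
rack top [([0.5167, 0.0983, 0.1237], 0.72), ([0.6974, -0.2381, 0.0598], 0.21)]
rack side [([0.5197, 0.1259, 0.0862], 0.82), ([0.5204, 0.1185, 0.185], 0.63)]
parts_chest top [([0.6816, -0.0238, 0.0207], 0.46)]
parts_chest side []
```

View pictures.

View pics/t0.png

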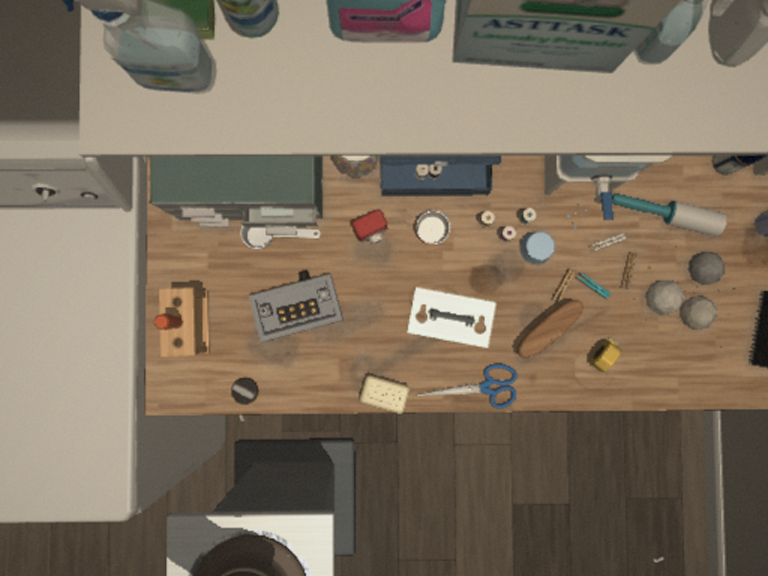

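View pics/s0.png

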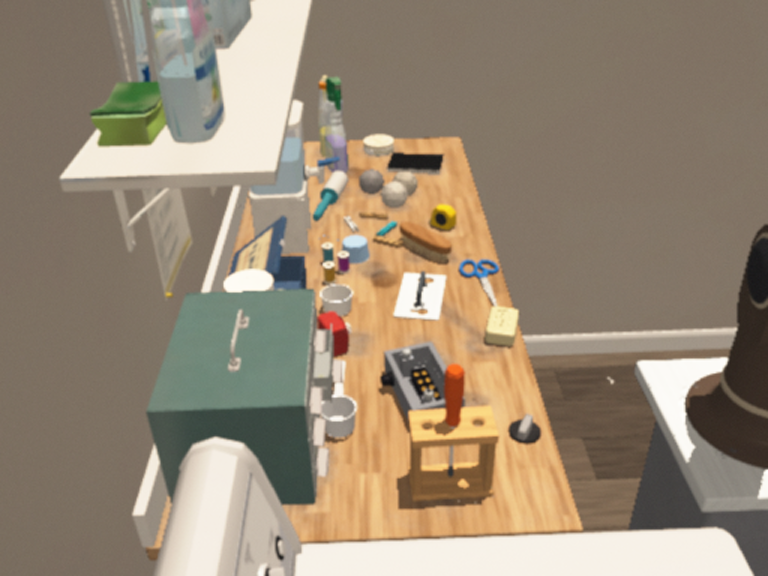

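Run:
```python
from h import *
a=cam("top"); b=cam("side")
p=a[0]; hsv=cv2.cvtColor(p,cv2.COLOR_RGB2HSV)
m=((hsv[:,:,1]<60)&(hsv[:,:,2]>170)).astype(np.uint8); m[:185]=0;m[240:]=0;m[:,:262]=0;m[:,340:]=0
cs=cv2.findContours(m,cv2.RETR_EXTERNAL,cv2.CHAIN_APPROX_NONE)[0]; c=max(cs,key=cv2.contourArea)
w=np.array([onplane(a,q[0],0.003)[:2] for q in c],np.float32)
r=cv2.minAreaRect(w*1000); print("plate",r)
m=((hsv[:,:,0]<12)&(hsv[:,:,1]>150)&(hsv[:,:,2]>120)).astype(np.uint8); m[:,:95]=0;m[:200]=0;m[230:]=0;m[:,140:]=0
ys,xs=np.nonzero(m);print("driver top px",xs.min(),xs.max(),ys.min(),ys.max(),[onplane(a,(xs.mean(),ys.mean()),z) for z in(.225,.2)])
h2=cv2.cvtColor(b[0],cv2.COLOR_RGB2HSV);m=((h2[:,:,0]<12)&(h2[:,:,1]>170)&(h2[:,:,2]>120)).astype(np.uint8); m[:,:290]=0;m[:240]=0;m[290:]=0;m[:,315:]=0
ys,xs=np.nonzero(m);print("driver side px",xs.min(),xs.max(),ys.min(),ys.max(),[xs[ys==y].mean() for y in range(ys.min(),ys.max(),6)])
A=cv2.resize(p[178:234,160:235],None,fx=8,fy=8,interpolation=cv2.INTER_CUBIC)
B=cv2.resize(p[184:240,101:144],None,fx=4,fy=4,interpolation=cv2.INTER_CUBIC)
C=cv2.resize(b[0][225:285,250:310],None,fx=3,fy=3,interpolation=cv2.INTER_CUBIC)
o=np.zeros((448,790,3),np.uint8);o[:448,:600]=A;o[:224,605:605+172]=B;o[230:410,605:785]=C
cv2.imwrite("pics/m1.png",o[:,:,::-1])
```

```text
plate ((525.1044921875, -392.797119140625), (161.10011291503906, 91.48686218261719), 78.79961395263672)
driver top px 103 112 210 218 [array([0.51870055, 0.10800839, 0.225     ]), array([0.51894248, 0.11500857, 0.2       ])]
driver side px 297 309 243 283 [np.float64(302.5), np.float64(303.0), np.float64(302.5), np.float64(302.5), np.float64(302.5), np.float64(302.0), np.float64(301.5)]
```

View pics/m1.png

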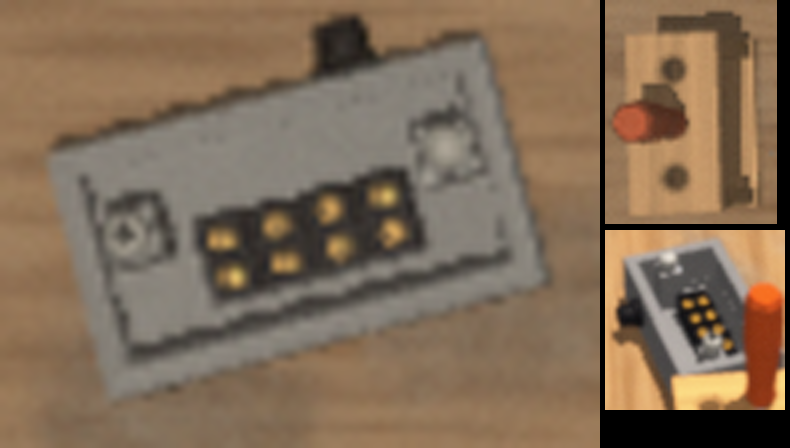

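Run:
```python
from h import *
from scipy.optimize import least_squares
a=cam("top"); b=cam("side")
f=lambda U,V:((U+.5)/8-.5+160,(V+.5)/8-.5+178)
C=[f(*q) for q in((50,155),(485,38),(548,283),(110,398))]
W=np.array([onplane(a,c,.045)[:2] for c in C]);print(W*1000,W.mean(0))
loc=np.array([[45,80],[45,-80],[-45,-80],[-45,80]])/1000
def T(p,l): c,s=np.cos(p[2]),np.sin(p[2]);return l@np.array([[c,s],[-s,c]])+p[:2]
r=least_squares(lambda p:(T(p,loc)-W).ravel(),[.54,-.09,.2]);print("box",r.x,np.degrees(r.x[2]),r.fun*1000)
s=onplane(a,f(128,233),.0575)[:2]; t=onplane(a,f(447,148),.0565)[:2]
print("screw",s,"stud",t,np.linalg.norm(s-t),"pred",T(r.x,np.array([[.01,.058],[.01,-.058]])),"yaw",np.degrees(np.arctan2(-(s-t)[0],(s-t)[1])))
g=lambda U,V:((U-605+.5)/4-.5+101,(V+.5)/4-.5+184)
h1=onplane(a,g(673,69),.125);h2=onplane(a,g(675,178),.125);print("holes",h1,h2,(h1+h2)/2)
print("driver top",onplane(a,(108,214),.225))
# side: heads in C crop
k=lambda U,V:((U-605+.5)/3-.5+250,(V-230+.5)/3-.5+225)
print("side stud",onplane(b,k(668,259),.0565),"side screw",onplane(b,k(709,343),.0575))
print("side driver top predicted px",proj(b,[onplane(a,(108,214),.225)]))
```

```text
[[ 567.83830772   -5.79570935]
 [ 608.35129845 -159.8479563 ]
 [ 521.16041882 -181.83200778]
 [ 481.82123945  -27.14997044]] [ 0.54479282 -0.09365641]
box [ 0.54479282 -0.09365641  0.2512    ] 14.392699977933729 [ 0.65685785  0.81397702 -0.08549631 -0.11215023 -0.06995217 -0.49908182
 -0.50140936 -0.20274497]
screw [ 0.53971445 -0.03520334] stud [ 0.56879593 -0.14698923] 0.11550678594123888 pred [[ 0.54006211 -0.03499109]
 [ 0.56889582 -0.14735041]] yaw 14.582448130860996
holes [0.55481278 0.10917778 0.125     ] [0.48229843 0.10724245 0.125     ] [0.5185556  0.10821012 0.125     ]
driver top [0.51904027 0.10650612 0.225     ]
side stud [ 0.57165039 -0.13568015  0.0565    ] side screw [ 0.54497697 -0.02463794  0.0575    ]
side driver top predicted px [[303.48901828 243.44535225]]
```

```bash
cat > go.py <<'E'
# usage: go.py x y z yaw_deg_of_tool_x -> travel/twist in current tool axes (tool kept pointing down)
import sys
from h import *
from scipy.spatial.transform import Rotation as Ro
s=st(); R=np.array(s["ee_rot"]); p=np.array(s["tool_pos"])
for a in sys.argv[1:]:
    x,y,z,w=map(float,a.split(",")); w=np.radians(w)
    T=np.array([[np.cos(w),np.sin(w),0],[np.sin(w),-np.cos(w),0],[0,0,-1]]).T.T
    print("travel",R.T@(np.array([x,y,z])-p),"twist",Ro.from_matrix(R.T@T).as_rotvec())
print("t",s["t"],"pos",p,"yaw",np.degrees(np.arctan2(R[1,0],R[0,0])),"F",s["wrist_force"],"open",s["opening"],"q",s["qpos"])
E
python3 -m inch '{"travel":[[-0.165,0.196,-0.1],[-0.165,0.196,-0.1],[-0.165,0.196,-0.1],[-0.165,0.196,-0.1],[-0.165,0.196,-0.1],[-0.423,0.4035,-0.1],[-0.423,0.4035,-0.1],[-0.423,0.4035,-0.1],[-0.423,0.4035,-0.1],[-0.423,0.4035,-0.1]],"twist":[[0,0,0],[0,0,0.1],[0,0,0.3],[0,0,0.45],[0,0,0.6],[0,0,0.8],[0,0,1.0],[0,0,1.2],[0,0,1.35],[0,0,1.525]]}' 1 40
python3 go.py 0.525,-0.393,0.2,-11.2
```

```text
t: 2.75
tool_pos: [0.4327, 0.1149, 0.3317]
ee_rot: [[0.98, -0.199, 0.001], [-0.199, -0.98, 0.001], [0.001, -0.001, -1.0]]
wrist_force: [1.2, 0.2, -0.1]
opening: 0.0853
travel [0.1915 0.4795 0.1312] twist [-0.0013 -0.0008 -0.0052]
t 2.75 pos [0.4327 0.1149 0.3317] yaw -11.497675786990813 F [ 1.1602  0.1832 -0.1492] open 0.08532667514757324 q [-0.8511 -0.0012  0.4912  1.8758 -0.0001  1.2655 -0.5605]
```

```bash
python3 -m inch '{"travel":[[0.192,0.48,0.05],[0.192,0.48,0.08],[0.192,0.48,0.1],[0.192,0.48,0.13],[0.192,0.48,0.15],[0.192,0.48,0.181],[0.192,0.48,0.181],[0.192,0.48,0.181],[0.192,0.48,0.181],[0.192,0.48,0.181]],"twist":[[0,0,0],[0,0,-0.005],[0,0,-0.005],[0,0,-0.005],[0,0,-0.005],[0,0,-0.005],[0,0,-0.005],[0,0,-0.005],[0,0,-0.005],[0,0,-0.005]]}'
python3 - <<'E'
from h import *
a=cam("top"); b=cam("side"); s=st(); P=np.array(s["tool_pos"]);R=np.array(s["ee_rot"])
print(P,R[:,0])
pts=[P]+[P+R[:,0]*d-R[:,2]*.013 for d in(.0427,-.0427)]
# expected plate corners & handle ends
c0=np.array([.5251,-.3928]);w=np.radians(-11.2);X=np.array([np.cos(w),np.sin(w)]);Y=np.array([-X[1],X[0]])
q=[np.r_[c0+X*i*.045+Y*j*.08,.003] for i,j in((1,1),(1,-1),(-1,-1),(-1,1))]+[np.r_[c0+Y*j*.042,.036] for j in(1,-1)]
for c,n,bx in((a,"top",(260,170,345,240)),(b,"side",(250,120,345,220))):
    im=c[0].copy(); im=im[bx[1]:bx[3],bx[0]:bx[2]]; im=cv2.resize(im,None,fx=4,fy=4,interpolation=cv2.INTER_CUBIC)
    for k,uv in enumerate(proj(c,np.array(pts+q))):
        u=((uv-bx[:2]+.5)*4-.5).round().astype(int); cv2.circle(im,tuple(map(int,u)),2,(255,0,0) if k<3 else (0,0,255),-1)
    globals()[n]=im
o=np.zeros((400,730,3),np.uint8);o[:top.shape[0],:340]=top;o[:400,345:345+380]=side
cv2.imwrite("pics/m2.png",o[:,:,::-1])
E
```

```text
t: 4.0
tool_pos: [0.5251, -0.395, 0.1475]
ee_rot: [[0.981, -0.194, -0.005], [-0.194, -0.981, -0.001], [-0.004, 0.002, -1.0]]
wrist_force: [-0.3, -0.0, 0.8]
opening: 0.0855
[ 0.5271 -0.3915  0.1497] [ 0.9818 -0.1899 -0.0012]
```

View pics/m2.png

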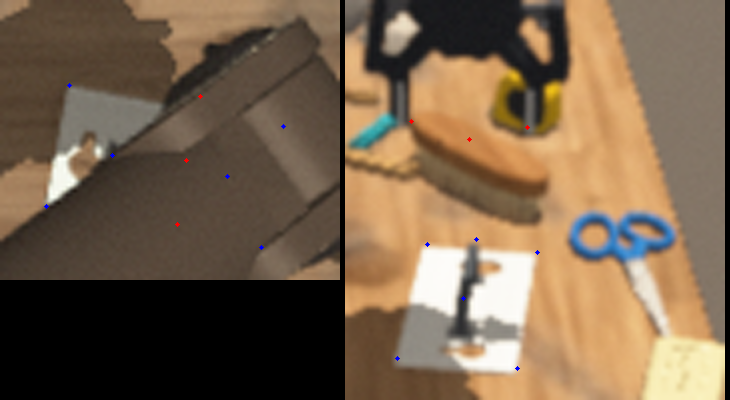

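```bash
python3 -m inch '{"travel":[[-0.001,0,0.06],[-0.002,0,0.11],[-0.002,0,0.1355],[-0.002,0,0.1375],[-0.002,0,0.1375],[-0.002,0,0.1375]],"twist":[[0,0,0],[0,0,0],[0,0,0],[0,0,0.003],[0,0,0.003],[0,0,0.003]]}' 1 60
python3 -m inch '{"travel":[[0,0,0],[0,0,0],[0,0,0],[0,0,0],[0,0,0],[0,0,0]],"twist":[[0,0,0],[0,0,0],[0,0,0],[0,0,0],[0,0,0],[0,0,0]]}' 0 60; python3 go.py 0.525,-0.393,0.2,-11.2
```

```text
t: 4.85
tool_pos: [0.5268, -0.3912, 0.0148]
ee_rot: [[0.982, -0.191, 0.003], [-0.191, -0.982, -0.001], [0.003, 0.001, -1.0]]
wrist_force: [0.4, -0.7, -0.4]
opening: 0.0856
t: 5.6
tool_pos: [0.5256, -0.391, 0.0129]
ee_rot: [[0.981, -0.192, 0.0], [-0.192, -0.981, -0.0], [0.0, 0.0, -1.0]]
wrist_force: [0.6, -0.0, 3.1]
opening: 0.0087
travel [-0.0002  0.0021 -0.1871] twist [ 0.     -0.0001  0.0024]
t 5.6 pos [ 0.5256 -0.391   0.0129] yaw -11.063196722073782 F [ 0.5953 -0.0027  3.0508] open 0.008730356981408989 q [ 0.1613  0.7841  0.6109  1.7185 -0.5823  0.8279  0.8474]
```

```bash
python3 -m inch '{"travel":[[0,0,-0.03],[0,0,-0.09],[0,0,-0.13]],"twist":[[0,0,0],[0,0,0],[0,0,0]]}' 
python3 go.py 0.5642,-0.0887,0.14,14.5
```

```text
t: 5.98
tool_pos: [0.5255, -0.3912, 0.1445]
ee_rot: [[0.981, -0.192, 0.0], [-0.192, -0.981, -0.001], [0.0, 0.001, -1.0]]
wrist_force: [0.8, -0.5, -3.4]
opening: 0.0085
travel [-0.0201 -0.3043  0.0043] twist [ 0.0006 -0.0002 -0.4464]
t 5.975 pos [ 0.5255 -0.3912  0.1445] yaw -11.076265813784644 F [ 0.7628 -0.5455 -3.4094] open 0.00850461107607254 q [ 0.0915  0.6318  0.7207  1.6442 -0.4671  1.0447  0.7626]
```

```bash
python3 -m inch '{"travel":[[-0.002,-0.03,0],[-0.005,-0.08,0],[-0.008,-0.13,0],[-0.012,-0.18,0],[-0.016,-0.23,0],[-0.019,-0.28,0],[-0.02,-0.304,0.004],[-0.02,-0.304,0.004],[-0.02,-0.304,0.004]],"twist":[[0,0,-0.04],[0,0,-0.12],[0,0,-0.2],[0,0,-0.28],[0,0,-0.36],[0,0,-0.42],[0,0,-0.446],[0,0,-0.446],[0,0,-0.446]]}'
python3 - <<'E'
from h import *
a=cam("top"); b=cam("side"); s=st(); P=np.array(s["tool_pos"]);R=np.array(s["ee_rot"])
print(P,np.degrees(np.arctan2(R[1,0],R[0,0])),s["opening"])
X=R[:,0];Y=-R[:,1];Z=-R[:,2]
q=[P+Z*(-.0129+.003)+X*i*.045+Y*j*.08 for i,j in((1,1),(1,-1),(-1,-1),(-1,1))]
w=np.radians(14.5);bx_=np.array([np.cos(w),np.sin(w),0]);by=np.array([-bx_[1],bx_[0],0]);B=np.array([.5446,-.0935,0])
g=[B+bx_*i+by*j+[0,0,k] for i,j,k in((.045,.08,.045),(.045,-.08,.045),(-.045,-.08,.045),(-.045,.08,.045),(.01,.058,.059),(.01,-.058,.0565))]
for c,n,bx in((a,"top",(155,160,250,245)),(b,"side",(235,190,330,290))):
    im=c[0].copy(); im=im[bx[1]:bx[3],bx[0]:bx[2]]; im=cv2.resize(im,None,fx=4,fy=4,interpolation=cv2.INTER_CUBIC)
    for k,uv in enumerate(proj(c,np.array(q+g))):
        u=((uv-bx[:2]+.5)*4-.5).round().astype(int); cv2.circle(im,tuple(map(int,u)),2,(255,0,0) if k<4 else (0,0,255),-1)
    globals()[n]=im
o=np.zeros((400,765,3),np.uint8);o[:top.shape[0],:380]=top;o[:400,385:765]=side
cv2.imwrite("pics/m3.png",o[:,:,::-1])
E
```

```text
t: 7.1
tool_pos: [0.5638, -0.0903, 0.1386]
ee_rot: [[0.969, 0.249, -0.001], [0.249, -0.969, -0.001], [-0.001, 0.001, -1.0]]
wrist_force: [-0.7, -0.4, -4.4]
opening: 0.009
[ 0.5639 -0.0907  0.1388] 14.333049166887855 0.0088740534511816
```

View pics/m3.png

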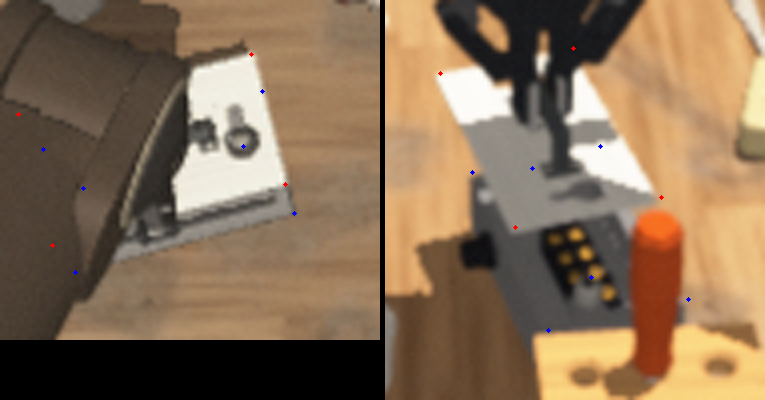

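Run:
```python
from h import *
d=camera("side"); print({k:v for k,v in d.items() if k!="pixels"})
d=camera("top"); print({k:v for k,v in d.items() if k!="pixels"})
a=cam("top"); b=cam("side"); 
f=lambda U,V:((U+.5)/8-.5+160,(V+.5)/8-.5+178)
k=lambda U,V:((U-385+.5)/4-.5+235,(V+.5)/4-.5+190)
for n,u,v in(("drv",(108,214),k(658,228)),("screw",f(128,233),k(588,288)),("farleft(+x,-y) rim",f(485,38),k(475,183)),("hole h1",(117.5,200.9),k(587,377)),("hole h2",(118,228),k(719,367)),
  ("plate +x-y",((253+.5)/4-.5+155,(54+.5)/4-.5+160),k(437,73)),("plate -x-y",((287+.5)/4-.5+155,(187+.5)/4-.5+160),k(578,49))):
    p=tri(a,u,b,v); print(n,p,"res",proj(a,p)[0]-u,proj(b,p)[0]-v, "sidepx",v)
```

```text
{'fovy': 42.903236579487164, 'cx': 253.9257627819912, 'cy': 193.05963150426805, 'rvec': array([-0.05918451, -2.76708839,  1.47298701]), 'tvec': array([0.6204549 , 0.20974928, 1.20405316])}
{'fovy': 42.0184377222411, 'cx': 257.7588244061931, 'cy': 188.24465606939023, 'rvec': array([ 2.19224541, -2.20876186,  0.08596625]), 'tvec': array([-0.26263158,  0.5941676 ,  1.42807301])}
drv [0.51968146 0.10832449 0.21821463] res [ 0.0319974  -0.23202299] [0.28793054 0.00645749] sidepx (302.875, 246.625)
screw [ 0.54070633 -0.03432202  0.05083453] res [ 0.03071675 -0.29662985] [0.34324947 0.01289814] sidepx (285.375, 261.625)
farleft(+x,-y) rim [ 0.60783432 -0.15925214  0.03582375] res [-0.02735007  0.40914966] [-0.4374925  -0.02708763] sidepx (257.125, 235.375)
hole h1 [0.55504654 0.11102754 0.11913066] res [ 0.00362817 -0.032709  ] [0.04149645 0.00173067] sidepx (285.125, 283.875)
hole h2 [0.48353854 0.10864134 0.1203088 ] res [ 0.05914366 -0.37244814] [0.47330379 0.00899599] sidepx (318.125, 281.375)
plate +x-y [ 0.62824662 -0.15843724  0.1278342 ] res [ 0.02059596 -0.40358239] [0.42034037 0.0286662 ] sidepx (247.625, 207.875)
plate -x-y [ 0.53733311 -0.18067671  0.12717911] res [-0.01938641  0.20498308] [-0.21075524 -0.00757604] sidepx (282.875, 201.875)
```

```bash
python3 go.py 0.5648,-0.0876,0.10,14.45; python3 go.py 0.5648,-0.0876,0.064,14.45
```

```text
travel [ 0.0012 -0.0019  0.0388] twist [ 0.0002  0.     -0.0008]
t 7.4 pos [ 0.5641 -0.0897  0.1388] yaw 14.402219874952467 F [ 0.3088  0.1912 -3.7913] open 0.00879532141028866 q [-0.3928  0.4721  0.626   1.8606 -0.3419  0.9176  0.6436]
travel [ 0.0012 -0.0019  0.0748] twist [ 0.0002  0.     -0.0008]
t 7.4 pos [ 0.5641 -0.0897  0.1388] yaw 14.402219874952467 F [ 0.3088  0.1912 -3.7913] open 0.00879532141028866 q [-0.3928  0.4721  0.626   1.8606 -0.3419  0.9176  0.6436]
```

```bash
python3 -m inch '{"travel":[[0.0012,-0.002,0.02],[0.0012,-0.002,0.038],[0.0012,-0.002,0.05],[0.0012,-0.002,0.06],[0.0012,-0.002,0.068],[0.0012,-0.002,0.0745],[0.0012,-0.002,0.0745]],"twist":[[0,0,0],[0,0,0],[0,0,0],[0,0,0],[0,0,0],[0,0,0],[0,0,0]]}'
python3 - <<'E'
from h import *
a=cam("top"); b=cam("side")
A=cv2.resize(a[0][160:245,160:250],None,fx=4.4,fy=4.4,interpolation=cv2.INTER_CUBIC);B=cv2.resize(b[0][200:290,235:325],None,fx=4.4,fy=4.4,interpolation=cv2.INTER_CUBIC)
o=np.zeros((396,800,3),np.uint8);o[:A.shape[0],:396]=A;o[:,400:796]=B;cv2.imwrite("pics/m4.png",o[:,:,::-1])
E
python3 go.py 0.5648,-0.0876,0.058,14.45
```

```text
t: 8.28
tool_pos: [0.5647, -0.0865, 0.0639]
ee_rot: [[0.968, 0.25, -0.001], [0.25, -0.968, 0.0], [-0.001, -0.0, -1.0]]
wrist_force: [-0.2, -1.1, -3.2]
opening: 0.0087
travel [-0.0006  0.0009  0.0065] twist [ 0.0002 -0.0004  0.0008]
t 8.375 pos [ 0.5652 -0.0866  0.0645] yaw 14.496141226831451 F [ 0.8763 -0.5745 -3.1083] open 0.008593368258610918 q [-0.3438  0.5732  0.5598  1.9105 -0.4236  0.7763  0.705 ]
```

View pics/m4.png

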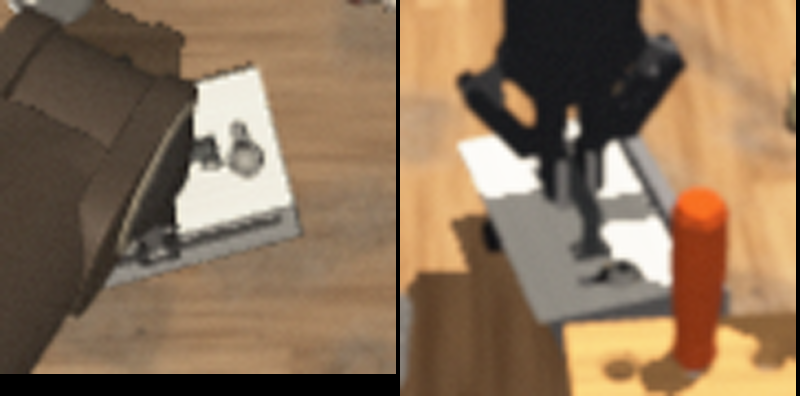

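```bash
python3 -m inch '{"travel":[[-0.0003,0.0005,0.003],[-0.0003,0.0005,0.005],[-0.0003,0.0005,0.0065],[-0.0003,0.0005,0.0065]],"twist":[[0,0,0],[0,0,0],[0,0,0],[0,0,0]]}' ; python3 go.py 0.5448,-0.0927,0.058,14.45
```

```text
t: 8.88
tool_pos: [0.5648, -0.0871, 0.0579]
ee_rot: [[0.968, 0.25, 0.0], [0.25, -0.968, 0.0], [0.0, -0.0, -1.0]]
wrist_force: [-0.3, 0.9, -3.0]
opening: 0.0085
travel [-0.0207  0.0004 -0.0001] twist [-0.0001 -0.0001  0.0007]
t 8.875 pos [ 0.5648 -0.0871  0.0579] yaw 14.492466147427994 F [-0.2677  0.8908 -2.9756] open 0.00847429417883338 q [-0.3376  0.5825  0.553   1.9143 -0.431   0.7641  0.7118]
```

```bash
python3 -m inch '{"travel":[[0,0,0.0007],[0,0,0.0014],[0,0,0.0014]],"twist":[[0,0,0],[0,0,0],[0,0,0]]}'
```

```text
t: 9.25
tool_pos: [0.5648, -0.087, 0.0578]
ee_rot: [[0.968, 0.25, 0.0], [0.25, -0.968, 0.001], [0.001, -0.001, -1.0]]
wrist_force: [-6.1, 1.8, 13.7]
opening: 0.0087
```

```bash
python3 -m inch '{"travel":[[-0.002,0,-0.0008],[-0.006,0,-0.0008],[-0.011,0,-0.0008],[-0.015,0,-0.0008],[-0.018,0,-0.0008],[-0.02,0,-0.0008],[-0.02,0,-0.0008]],"twist":[[0,0,0],[0,0,0],[0,0,0],[0,0,0],[0,0,0],[0,0,0],[0,0,0]]}'; python3 go.py 0.5448,-0.0927,0.058,14.45
python3 - <<'E'
from h import *
a=cam("top"); b=cam("side")
A=cv2.resize(a[0][160:245,160:250],None,fx=4.4,fy=4.4,interpolation=cv2.INTER_CUBIC);B=cv2.resize(b[0][200:290,235:325],None,fx=4.4,fy=4.4,interpolation=cv2.INTER_CUBIC)
o=np.zeros((396,800,3),np.uint8);o[:A.shape[0],:396]=A;o[:,400:796]=B;cv2.imwrite("pics/m5.png",o[:,:,::-1])
E
```

```text
t: 10.12
tool_pos: [0.5461, -0.0923, 0.0578]
ee_rot: [[0.968, 0.25, 0.002], [0.25, -0.968, -0.0], [0.002, 0.001, -1.0]]
wrist_force: [4.1, 1.8, 7.3]
opening: 0.0089
travel [-0.0014  0.0001 -0.0002] twist [ 0.0006 -0.0019  0.0007]
t 10.125 pos [ 0.5461 -0.0923  0.0578] yaw 14.492553957146054 F [4.0747 1.7688 7.2884] open 0.008937312087495746 q [-0.3346  0.5575  0.5554  1.9594 -0.4272  0.7395  0.7269]
```

View pics/m5.png

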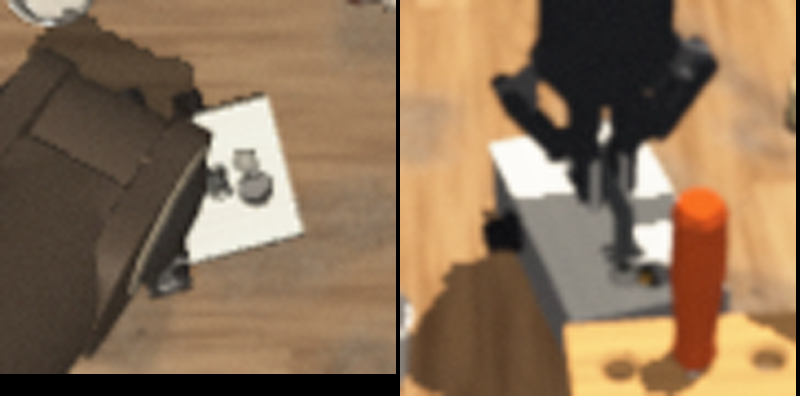

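```bash
python3 -m inch '{"travel":[[-0.0012,0,-0.0003],[-0.0012,0,-0.0003],[-0.0012,0,-0.0003]],"twist":[[0,0,0],[0,0,0],[0,0,0]]}'; python3 -m inch '{"travel":[[0,0,0],[0,0,0],[0,0,0],[0,0,0],[0,0,-0.01],[0,0,-0.06],[0,0,-0.12],[0,0,-0.18],[0,0,-0.24]],"twist":[[0,0,0],[0,0,0],[0,0,0],[0,0,0],[0,0,0],[0,0,0],[0,0,-0.1],[0,0,-0.28],[0,0,-0.46]]}' 0.7; python3 go.py 0.519,0.109,0.3,-165 0.519,0.109,0.3,-95
```

```text
t: 10.6
tool_pos: [0.5445, -0.0926, 0.0578]
ee_rot: [[0.968, 0.25, 0.001], [0.25, -0.968, -0.0], [0.001, 0.0, -1.0]]
wrist_force: [3.7, 1.6, 5.9]
opening: 0.0084
t: 11.72
tool_pos: [0.5437, -0.0926, 0.3003]
ee_rot: [[0.753, 0.658, 0.001], [0.658, -0.753, -0.0], [0.001, 0.001, -1.0]]
wrist_force: [0.8, 1.2, -0.6]
opening: 0.0597
travel [ 0.1141 -0.1681  0.0003] twist [ 0.0009  0.0008 -2.685 ]
travel [ 0.1141 -0.1681  0.0003] twist [-0.0002 -0.0011  2.3764]
t 11.725 pos [ 0.5437 -0.0926  0.3003] yaw 41.158290306740945 F [ 0.7753  1.1707 -0.5968] open 0.05966794322730055 q [-0.4089  0.2502  0.6084  1.7123 -0.1509  1.2253  0.9545]
```

```bash
python3 -m inch '{"travel":[[0.03,-0.045,0],[0.06,-0.09,0],[0.09,-0.13,0],[0.1141,-0.1681,0],[0.1141,-0.1681,0],[0.1141,-0.1681,0],[0.1141,-0.1681,0],[0.1141,-0.1681,0],[0.1141,-0.1681,0],[0.1141,-0.1681,0]],"twist":[[0,0,-0.18],[0,0,-0.36],[0,0,-0.54],[0,0,-0.72],[0,0,-0.9],[0,0,-1.08],[0,0,-1.26],[0,0,-1.4],[0,0,-1.466],[0,0,-1.466]]}'; python3 go.py 0.519,0.109,0.171,125
python3 - <<'E'
from h import *
a=cam("top"); b=cam("side"); P=np.array(st()["tool_pos"])
A=cv2.resize(a[0][160:245,90:245],None,fx=4,fy=4,interpolation=cv2.INTER_CUBIC);B=cv2.resize(b[0][190:290,270:330],None,fx=3,fy=3,interpolation=cv2.INTER_CUBIC)
o=np.zeros((340,800,3),np.uint8);o[:A.shape[0],:620]=A;o[:300,620:800]=B;cv2.imwrite("pics/m6.png",o[:,:,::-1])
print(proj(a,P),proj(b,P))
E
```

```text
t: 12.98
tool_pos: [0.5205, 0.109, 0.2981]
ee_rot: [[-0.57, 0.821, 0.001], [0.821, 0.57, -0.0], [-0.0, 0.0, -1.0]]
wrist_force: [-0.0, -0.3, 0.1]
opening: 0.0598
travel [ 0.0009 -0.0013  0.1271] twist [ 0.0004  0.0003 -0.0038]
t 12.975 pos [0.5205 0.109  0.2981] yaw 124.78485913420198 F [-0.0235 -0.3233  0.0599] open 0.05976312919646668 q [-0.5469  0.1957  0.2959  1.7454 -0.0605  1.2089  1.943 ]
[[ 98.0375 213.118 ]] [[304.1331 215.171 ]]
```

View pics/m6.png

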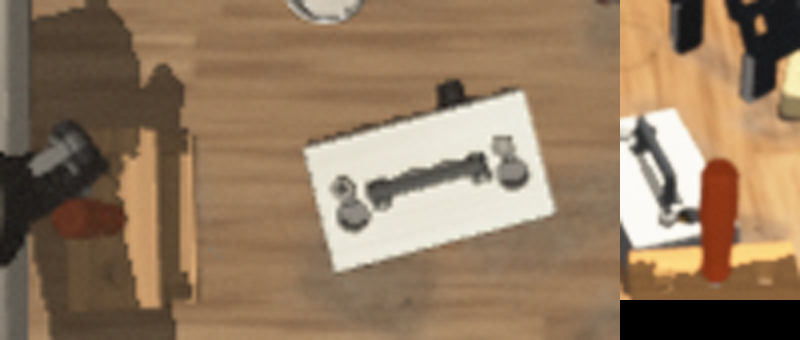

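```bash
python3 -m inch '{"travel":[[0.001,-0.001,0.05],[0.001,-0.001,0.1],[0.001,-0.001,0.127],[0.001,-0.001,0.127],[0.001,-0.001,0.127]],"twist":[[0,0,0],[0,0,0],[0,0,0],[0,0,0],[0,0,0]]}' 0.7 80;  python3 -m inch '{"travel":[[0,0,0],[0,0,0],[0,0,0],[0,0,0],[0,0,0],[0,0,0]],"twist":[[0,0,0],[0,0,0],[0,0,0],[0,0,0],[0,0,0],[0,0,0]]}' 0 80; python3 go.py 0.5403,-0.0339,0.29,130
```

```text
t: 13.7
tool_pos: [0.52, 0.1098, 0.1718]
ee_rot: [[-0.571, 0.821, 0.002], [0.821, 0.571, 0.0], [-0.001, 0.002, -1.0]]
wrist_force: [0.6, -0.2, -0.2]
opening: 0.0598
t: 14.45
tool_pos: [0.5198, 0.1101, 0.1718]
ee_rot: [[-0.571, 0.821, 0.002], [0.821, 0.571, 0.001], [-0.0, 0.002, -1.0]]
wrist_force: [-2.1, 0.6, 6.1]
opening: 0.0257
travel [-0.1299 -0.0652 -0.1183] twist [ 0.0021  0.0002 -0.0899]
t 14.45 pos [0.5198 0.1101 0.1718] yaw 124.85094624304165 F [-2.1489  0.6301  6.1429] open 0.02568638113547032 q [-0.5238  0.3163  0.2778  1.9092 -0.1076  0.9283  1.9844]
```

```bash
python3 -m inch '{"travel":[[0,0,-0.02],[0,0,-0.06],[0,0,-0.11],[0,0,-0.15],[0,0,-0.15]],"twist":[[0,0,0],[0,0,0],[0,0,0],[0,0,0],[0,0,0]]}' ; python3 go.py 0.5403,-0.0339,0.26,130
```

```text
t: 15.08
tool_pos: [0.5207, 0.1099, 0.3242]
ee_rot: [[-0.571, 0.821, 0.006], [0.821, 0.571, 0.003], [-0.001, 0.007, -1.0]]
wrist_force: [-0.3, -0.4, -1.1]
opening: 0.0259
travel [-0.1291 -0.0664  0.0639] twist [ 0.0065  0.0018 -0.0902]
t 15.075 pos [0.5207 0.1099 0.3242] yaw 124.83195952001115 F [-0.2679 -0.3827 -1.1463] open 0.025876118647862965 q [-0.5542  0.1753  0.3006  1.7084 -0.0552  1.2593  1.9373]
```

```bash
python3 -m inch '{"travel":[[-0.04,-0.02,0],[-0.09,-0.045,0],[-0.129,-0.0664,0],[-0.129,-0.0664,0.04],[-0.129,-0.0664,0.064],[-0.129,-0.0664,0.064],[-0.129,-0.0664,0.064]],"twist":[[0,0,0],[0.002,0,-0.05],[0.005,0.001,-0.09],[0.005,0.001,-0.09],[0.005,0.001,-0.09],[0.005,0.001,-0.09],[0.005,0.001,-0.09]]}' ; python3 go.py 0.5403,-0.0339,0.25,130
python3 - <<'E'
from h import *
a=cam("top"); b=cam("side"); s=st();P=np.array(s["tool_pos"]);R=np.array(s["ee_rot"]); tip=P+R[:,2]*.1553; print("tip",tip,R)
S=np.array([.5403,-.0339,.058])
ims=[]
for c,bx in((a,(160,170,230,235)),(b,(250,195,320,285))):
    im=cv2.resize(c[0][bx[1]:bx[3],bx[0]:bx[2]],None,fx=5.6,fy=5.6,interpolation=cv2.INTER_CUBIC)
    for q,col in((tip,(255,0,255)),(S,(0,0,255))):
        u=(proj(c,q)[0]-bx[:2]+.5)*5.6-.5; cv2.circle(im,(int(round(u[0])),int(round(u[1]))),2,col,-1)
    ims.append(im)
o=np.zeros((504,800,3),np.uint8);o[:ims[0].shape[0],:392]=ims[0];o[:ims[1].shape[0],400:792]=ims[1];cv2.imwrite("pics/m7.png",o[:,:,::-1])
E
```

```text
t: 15.95
tool_pos: [0.5387, -0.0341, 0.257]
ee_rot: [[-0.643, 0.766, -0.004], [0.766, 0.643, -0.002], [0.001, -0.005, -1.0]]
wrist_force: [0.0, -0.8, -0.0]
opening: 0.0256
travel [-0.0009  0.0014  0.007 ] twist [-0.0047 -0.0009  0.0002]
t 15.95 pos [ 0.5387 -0.0341  0.257 ] yaw 130.01003147647637 F [ 0.05   -0.8309 -0.0079] open 0.025647509958588076 q [-0.3401  0.249   0.3816  1.7876 -0.099   1.1283  2.3428]
tip [ 0.5386 -0.0344  0.1023] [[-0.6431  0.7658 -0.0028]
 [ 0.7658  0.643  -0.0021]
 [ 0.0002 -0.0035 -1.    ]]
```

View pics/m7.png

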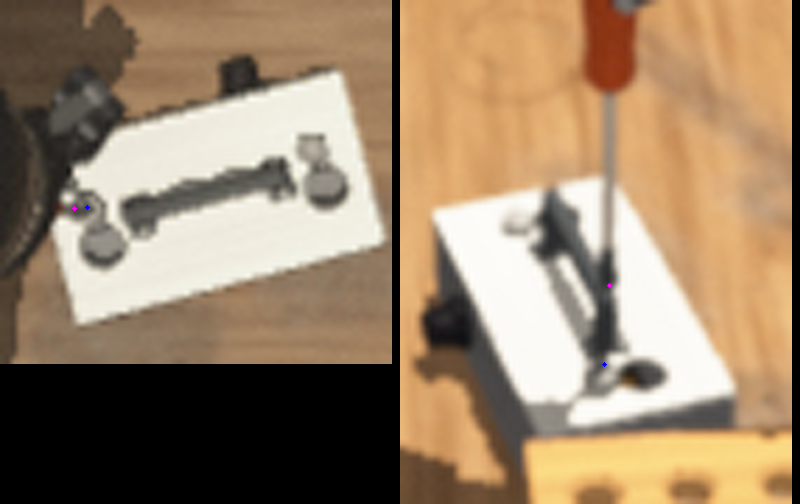

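```bash
python3 -m inch '{"travel":[[-0.0012,0.0019,0.015],[-0.0012,0.0019,0.03],[-0.0012,0.0019,0.038],[-0.0012,0.0019,0.041],[-0.0012,0.0019,0.0425],[-0.0012,0.0019,0.0435],[-0.0012,0.0019,0.0445]],"twist":[[0,0,0],[0,0,0],[0,0,0],[0,0,0],[0,0,0],[0,0,0],[0,0,0]]}' ; python3 go.py 0.541,-0.0339,0.21,130
```

```text
t: 16.92
tool_pos: [0.5407, -0.0338, 0.2123]
ee_rot: [[-0.643, 0.766, -0.004], [0.766, 0.643, -0.002], [0.001, -0.004, -1.0]]
wrist_force: [-0.3, 0.7, -0.8]
opening: 0.0256
travel [-0.0002  0.0002  0.0023] twist [-0.0041 -0.001   0.0001]
t 16.925 pos [ 0.5407 -0.0338  0.2123] yaw 130.00467462078373 F [-0.3195  0.7033 -0.7745] open 0.025577756768369795 q [-0.3283  0.2961  0.3734  1.84   -0.122   1.0319  2.3625]
```

```bash
python3 -m inch '{"travel":[[0,0,0.001],[0,0,0.0015],[0,0,0.002]],"twist":[[0,0,0],[0,0,0],[0,0,0]]}';  python3 -m inch '{"travel":[[0,0,0.0005],[0,0,0.001],[0,0,0.0015]],"twist":[[0,0,0],[0,0,0],[0,0,0]]}'
```

```text
t: 17.3
tool_pos: [0.5406, -0.0338, 0.2101]
ee_rot: [[-0.643, 0.766, -0.004], [0.766, 0.643, -0.002], [0.001, -0.004, -1.0]]
wrist_force: [0.5, 1.4, -0.0]
opening: 0.0256
t: 17.68
tool_pos: [0.5405, -0.0339, 0.2085]
ee_rot: [[-0.643, 0.766, -0.004], [0.766, 0.643, -0.002], [0.001, -0.005, -1.0]]
wrist_force: [1.1, 0.8, -0.0]
opening: 0.0255
```

```bash
python3 -m inch '{"travel":[[0,0,0.0004],[0,0,0.0008],[0,0,0.0008]],"twist":[[0,0,0],[0,0,0],[0,0,0]]}';  python3 -m inch '{"travel":[[0,0,0.0004],[0,0,0.0008],[0,0,0.0008]],"twist":[[0,0,0],[0,0,0],[0,0,0]]}'
```

```text
t: 18.05
tool_pos: [0.5407, -0.0339, 0.2081]
ee_rot: [[-0.643, 0.766, -0.004], [0.766, 0.643, -0.002], [0.001, -0.004, -1.0]]
wrist_force: [-0.8, 2.2, 5.1]
opening: 0.0257
t: 18.42
tool_pos: [0.5409, -0.0339, 0.2078]
ee_rot: [[-0.643, 0.766, -0.003], [0.766, 0.643, -0.002], [0.001, -0.003, -1.0]]
wrist_force: [-0.6, 2.1, 9.8]
opening: 0.0258
```

```bash
python3 -m inch '{"travel":[[0,0,0.0001],[0,0,0.0003],[0,0,0.0005],[0,0,0.0007],[0,0,0.0008]],"twist":[[0,0,0.15],[0,0,0.3],[0,0,0.45],[0,0,0.6],[0,0,0.8]]}'; python3 go.py 0.541,-0.0339,0.21,130; python3 -c "
from h import *
print(st()['moment'])"
```

```text
t: 19.05
tool_pos: [0.5411, -0.0343, 0.2072]
ee_rot: [[0.095, 0.995, -0.003], [0.995, -0.095, -0.002], [-0.002, -0.003, -1.0]]
wrist_force: [0.9, 0.2, 10.3]
opening: 0.0258
travel [ 0.0004 -0.0001 -0.0028] twist [-0.0034  0.0013 -0.7932]
t 19.05 pos [ 0.5411 -0.0343  0.2072] yaw 84.55403944362142 F [ 0.9451  0.2349 10.2935] open 0.02582433719164371 q [-0.4472  0.3158  0.5279  1.8534 -0.1816  1.0231  1.6303]
[0.2577 0.3257 0.0354]
```

```bash
python3 -m inch '{"travel":[[0,0,0.0002],[0,0,0.0004],[0,0,0.0005],[0,0,0.0006],[0,0,0.0008],[0,0,0.0009],[0,0,0.0011],[0,0,0.0013],[0,0,0.0014],[0,0,0.0016]],"twist":[[0,0,0.16],[0,0,0.32],[0,0,0.48],[0,0,0.64],[0,0,0.8],[0,0,0.96],[0,0,1.12],[0,0,1.28],[0,0,1.44],[0,0,1.6]]}'; python3 go.py 0.541,-0.0339,0.21,130; python3 -c "
from h import *
print(st()['moment'])"
```

```text
t: 20.3
tool_pos: [0.54, -0.0343, 0.2054]
ee_rot: [[0.992, -0.124, -0.005], [-0.124, -0.992, -0.002], [-0.005, 0.002, -1.0]]
wrist_force: [-3.9, 1.0, 13.2]
opening: 0.0258
travel [ 0.001  -0.0005 -0.0046] twist [-0.0051  0.005  -2.3929]
t 20.3 pos [ 0.54   -0.0343  0.2054] yaw -7.102154658225326 F [-3.95    0.975  13.2192] open 0.025812422493807528 q [-0.7083  0.3921  0.8934  1.87   -0.3477  1.0503  0.2022]
[0.5115 1.6068 0.0401]
```

```bash
python3 -m inch '{"travel":[[0,0,0],[0,0,0.0001],[0,0,0.0002],[0,0,0.0003],[0,0,0.0003]],"twist":[[0,0,0.1],[0,0,0.2],[0,0,0.3],[0,0,0.4],[0,0,0.4]]}'; python3 go.py 0.541,-0.0339,0.21,130; python3 -c "
from h import *
print(st()['moment'])"
python3 -m inch '{"travel":[[0,0,0.0001],[0,0,0.0002],[0,0,0.0002]],"twist":[[0,0,0.1],[0,0,0.2],[0,0,0.2]]}'; python3 go.py 0.541,-0.0339,0.21,130; python3 -c "
from h import *
print(st()['moment'])"
```

```text
t: 20.92
tool_pos: [0.54, -0.0338, 0.2052]
ee_rot: [[0.868, -0.497, -0.006], [-0.497, -0.868, -0.001], [-0.004, 0.004, -1.0]]
wrist_force: [-5.2, 1.8, 17.5]
opening: 0.0252
travel [ 0.0009 -0.0004 -0.0048] twist [-0.0052  0.0063 -2.7886]
t 20.925 pos [ 0.54   -0.0338  0.2052] yaw -29.776648002323732 F [-5.2355  1.8079 17.4786] open 0.02516058239003339 q [-0.7734  0.4297  0.9978  1.873  -0.4086  1.0679 -0.1318]
[0.873  1.6947 0.0574]
t: 21.3
tool_pos: [0.5401, -0.0336, 0.2051]
ee_rot: [[0.752, -0.659, -0.006], [-0.659, -0.752, -0.001], [-0.004, 0.004, -1.0]]
wrist_force: [-4.8, 3.0, 19.0]
opening: 0.0255
travel [ 0.0009 -0.0004 -0.0049] twist [-0.0052  0.0066 -2.9885]
t 21.3 pos [ 0.5401 -0.0336  0.2051] yaw -41.22824102361012 F [-4.8048  3.031  19.0363] open 0.025477273335906325 q [-0.8041  0.4528  1.0515  1.8744 -0.4433  1.0795 -0.2966]
[1.1149 1.7297 0.1489]
```

```bash
python3 -m inch '{"travel":[[0,0,-0.0003],[0,0,-0.0004],[0,0,-0.0004]],"twist":[[0,0,0.1],[0,0,0.2],[0,0,0.2]]}'; python3 go.py 0.541,-0.0339,0.21,130; python3 -c "
from h import *
print(st()['moment'])"
python3 -m inch '{"travel":[[0,0,0],[0,0,0],[0,0,0]],"twist":[[0,0,0.1],[0,0,0.2],[0,0,0.2]]}'; python3 go.py 0.541,-0.0339,0.21,130; python3 -c "
from h import *
print(st()['moment'])"
```

```text
t: 21.68
tool_pos: [0.5401, -0.0334, 0.2052]
ee_rot: [[0.607, -0.795, -0.006], [-0.795, -0.607, -0.001], [-0.003, 0.005, -1.0]]
wrist_force: [-3.5, 2.9, 15.0]
opening: 0.0256
travel [ 0.001  -0.0004 -0.0048] twist [ 0.0047 -0.0076  3.0952]
t 21.675 pos [ 0.5401 -0.0334  0.2052] yaw -52.65752044714189 F [-3.4919  2.88   15.0035] open 0.0255906371577451 q [-0.8336  0.4789  1.1059  1.8755 -0.4798  1.0938 -0.4593]
[1.2353 1.436  0.2243]
t: 22.05
tool_pos: [0.5403, -0.0333, 0.2052]
ee_rot: [[0.437, -0.9, -0.005], [-0.9, -0.437, -0.001], [-0.002, 0.005, -1.0]]
wrist_force: [-2.5, 3.1, 15.0]
opening: 0.0258
travel [ 0.0009 -0.0004 -0.0048] twist [ 0.0034 -0.0072  2.8955]
t 22.05 pos [ 0.5403 -0.0333  0.2052] yaw -64.10260021805789 F [-2.4916  3.0953 15.0028] open 0.02581409502958675 q [-0.86    0.5084  1.1599  1.8764 -0.5191  1.1104 -0.6196]
[1.2877 1.1742 0.182 ]
```

```bash
python3 -m inch '{"travel":[[0,0,0],[0,0,0],[0,0,0],[0,0,0]],"twist":[[0,0,0.0],[0,0,0.1],[0,0,0.2],[0,0,0.2]]}' 0 110; python3 go.py 0.541,-0.0339,0.21,130; python3 -c "
from h import *
print(st()['moment'])"
```

```text
t: 22.55
tool_pos: [0.5414, -0.0329, 0.2053]
ee_rot: [[0.249, -0.968, -0.003], [-0.968, -0.249, -0.0], [-0.0, 0.003, -1.0]]
wrist_force: [0.9, 4.5, 10.0]
opening: 0.0253
travel [ 0.0009  0.0007 -0.0047] twist [ 0.0013 -0.0037  2.6951]
t 22.55 pos [ 0.5414 -0.0329  0.2053] yaw -75.57933495947461 F [0.8892 4.5079 9.9661] open 0.02534651819834383 q [-0.8835  0.5412  1.2128  1.8767 -0.5619  1.1283 -0.7785]
[ 1.6642 -0.0991  0.04  ]
```

```bash
python3 -m inch '{"travel":[[0,0,0.0003],[0,0,0.0003]],"twist":[[0,0,0.1],[0,0,0.2]]}';python3 -c "
from h import *
s=st();print(s['moment'],s['tool_pos'])"; python3 -m inch '{"travel":[[0,0,0],[0,0,0]],"twist":[[0,0,0.1],[0,0,0.2]]}'; python3 -c "
from h import *
s=st();print(s['moment'],s['tool_pos'])"; python3 -m inch '{"travel":[[0,0,0],[0,0,0]],"twist":[[0,0,0.1],[0,0,0.2]]}'; python3 -c "
from h import *
s=st();print(s['moment'],s['tool_pos'])"
```

```text
t: 22.8
tool_pos: [0.5416, -0.0327, 0.2052]
ee_rot: [[0.05, -0.999, -0.002], [-0.999, -0.05, 0.0], [-0.0, 0.002, -1.0]]
wrist_force: [0.8, 4.6, 11.5]
opening: 0.0256
[ 1.8155 -0.2876  0.3744] [ 0.5416 -0.0327  0.2052]
t: 23.05
tool_pos: [0.5418, -0.0325, 0.2052]
ee_rot: [[-0.148, -0.989, -0.002], [-0.989, 0.148, 0.0], [0.0, 0.002, -1.0]]
wrist_force: [1.1, 4.8, 10.3]
opening: 0.0252
[ 1.8261 -0.5167  0.5211] [ 0.5418 -0.0325  0.2052]
t: 23.3
tool_pos: [0.5421, -0.0324, 0.2053]
ee_rot: [[-0.342, -0.94, -0.001], [-0.94, 0.342, 0.0], [0.0, 0.001, -1.0]]
wrist_force: [1.3, 6.1, 12.8]
opening: 0.0254
[ 2.3014 -0.5024  0.1786] [ 0.5421 -0.0324  0.2053]
```

```bash
python3 -m inch '{"travel":[[0,0,-0.004],[0,0,-0.015],[0,0,-0.05],[0,0,-0.09],[0,0,-0.125],[0,0,-0.125],[0,0,-0.125]],"twist":[[0,0,-0.03],[0,0,-0.03],[0,0,-0.03],[0,0,-0.03],[0,0,-0.03],[0,0,-0.03],[0,0,-0.03]]}'; python3 go.py 0.52,0.110,0.328,-110
python3 - <<'E'
from h import *
a=cam("top"); b=cam("side"); s=st();P=np.array(s["tool_pos"]);R=np.array(s["ee_rot"]); tip=P+R[:,2]*.1553; print("tip",tip)
ims=[]
for c,bx in((a,(145,170,215,235)),(b,(250,175,320,265))):
    im=cv2.resize(c[0][bx[1]:bx[3],bx[0]:bx[2]],None,fx=5.6,fy=5.6,interpolation=cv2.INTER_CUBIC)
    for q,col in((tip,(255,0,255)),(P+R[:,2]*.06,(0,0,255))):
        u=(proj(c,q)[0]-bx[:2]+.5)*5.6-.5; cv2.circle(im,(int(round(u[0])),int(round(u[1]))),2,col,-1)
    ims.append(im)
o=np.zeros((504,800,3),np.uint8);o[:ims[0].shape[0],:392]=ims[0];o[:ims[1].shape[0],400:792]=ims[1];cv2.imwrite("pics/m8.png",o[:,:,::-1])
E
```

```text
t: 24.18
tool_pos: [0.5405, -0.0339, 0.3286]
ee_rot: [[-0.313, -0.95, -0.005], [-0.95, 0.313, -0.002], [0.004, 0.004, -1.0]]
wrist_force: [0.5, 0.6, -1.5]
opening: 0.0254
travel [-0.1303  0.0645  0.0004] twist [ 0.0044 -0.0036  0.0307]
t 24.175 pos [ 0.5405 -0.0339  0.3286] yaw -108.2424620205356 F [ 0.5034  0.5925 -1.5374] open 0.025378960495925928 q [-1.0008  0.4733  1.4043  1.7064 -0.4719  1.3781 -1.4063]
tip [ 0.5394 -0.034   0.1728]
```

View pics/m8.png

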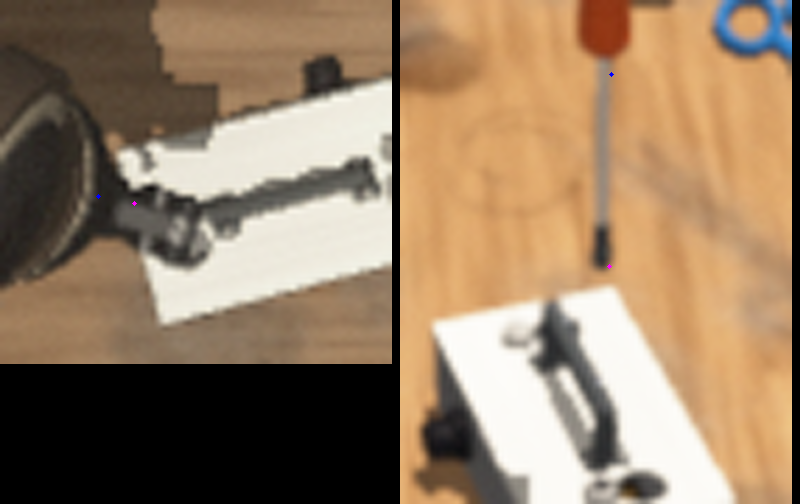

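```bash
python3 go.py 0.5165,0.110,0.325,-92
```

```text
travel [-0.129   0.0676  0.0028] twist [ 0.0058 -0.0036 -0.2832]
t 24.275 pos [ 0.5404 -0.0336  0.328 ] yaw -108.2273044703376 F [-0.0104 -0.3653 -0.586 ] open 0.025089632809522738 q [-1.0008  0.4745  1.4038  1.7068 -0.472   1.3781 -1.4063]
```

```bash
python3 -m inch '{"travel":[[0,0,0],[-0.03,0.016,0],[-0.065,0.034,0],[-0.1,0.052,0.002],[-0.129,0.0676,0.003],[-0.129,0.0676,0.003],[-0.129,0.0676,0.003],[-0.129,0.0676,0.003]],"twist":[[0.002,-0.001,-0.1],[0.005,-0.003,-0.2],[0.005,-0.003,-0.283],[0.005,-0.003,-0.283],[0.005,-0.003,-0.283],[0.005,-0.003,-0.283],[0.005,-0.003,-0.283],[0.005,-0.003,-0.283]]}'; python3 go.py 0.5165,0.110,0.325,-92
python3 - <<'E'
from h import *
a=cam("top"); b=cam("side"); s=st();P=np.array(s["tool_pos"]);R=np.array(s["ee_rot"]); tip=P+R[:,2]*.1553; print("tip",tip,R[:,2])
ims=[]
for c,bx in((a,(90,170,150,245)),(b,(265,205,335,300))):
    im=cv2.resize(c[0][bx[1]:bx[3],bx[0]:bx[2]],None,fx=5.6,fy=5.6,interpolation=cv2.INTER_CUBIC)
    for q,col in((tip,(255,0,255)),(P+R[:,2]*.06,(0,0,255)),(np.array([.519,.1095,.125]),(0,255,0))):
        u=(proj(c,q)[0]-bx[:2]+.5)*5.6-.5; cv2.circle(im,(int(round(u[0])),int(round(u[1]))),2,col,-1)
    ims.append(im)
o=np.zeros((540,800,3),np.uint8)
for im,x in zip(ims,(0,400)): o[:im.shape[0],x:x+im.shape[1]]=im
cv2.imwrite("pics/m9.png",o[:,:,::-1])
E
```

```text
t: 25.28
tool_pos: [0.517, 0.1086, 0.3257]
ee_rot: [[-0.037, -0.999, 0.001], [-0.999, 0.037, -0.001], [0.001, -0.001, -1.0]]
wrist_force: [-0.6, -0.3, -0.9]
opening: 0.0253
travel [-0.0013  0.0006  0.0007] twist [-0.0007 -0.0006 -0.0019]
t 25.275 pos [0.517  0.1086 0.3257] yaw -92.10815637264801 F [-0.6233 -0.3332 -0.8832] open 0.025267812447957422 q [-1.3077  0.4093  1.3848  1.7449 -0.4132  1.3366 -1.4457]
tip [0.5173 0.1088 0.1706] [ 0.0009 -0.0002 -1.    ]
```

View pics/m9.png

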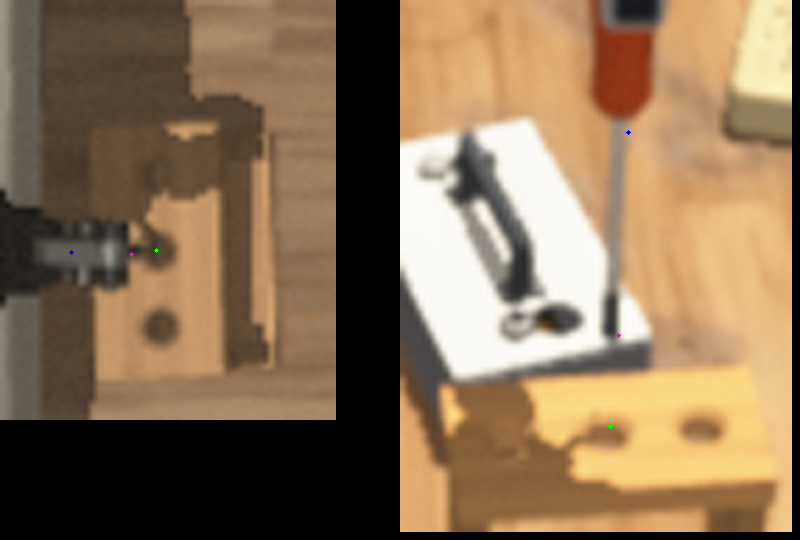

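```bash
python3 -m inch '{"travel":[[0,-0.0007,0.02],[0,-0.0007,0.05],[0,-0.0007,0.065],[0,-0.0007,0.08]],"twist":[[0,0,0],[0,0,0],[0,0,0],[0,0,0]]}'; python3 -m inch '{"travel":[[0,0,0.025],[0,0,0.05],[0,0,0.066],[0,0,0.07],[0,0,0.072]],"twist":[[0,0,0],[0,0,0],[0,0,0],[0,0,0],[0,0,0]]}'
```

```text
t: 25.88
tool_pos: [0.5181, 0.1096, 0.2455]
ee_rot: [[-0.035, -0.999, 0.001], [-0.999, 0.035, -0.0], [0.0, -0.001, -1.0]]
wrist_force: [-0.1, 0.5, -1.7]
opening: 0.025
t: 26.5
tool_pos: [0.5183, 0.1098, 0.1743]
ee_rot: [[-0.035, -0.999, 0.002], [-0.999, 0.035, -0.0], [0.0, -0.002, -1.0]]
wrist_force: [0.4, -0.2, -1.7]
opening: 0.0252
```

```bash
python3 -m inch '{"travel":[[0,0,0.001],[0,0,0.002],[0,0,0.0025]],"twist":[[0,0,0],[0,0,0],[0,0,0]]}'; python3 -m inch '{"travel":[[0,0,0.0005],[0,0,0.001],[0,0,0.001]],"twist":[[0,0,0],[0,0,0],[0,0,0]]}'
```

```text
t: 26.88
tool_pos: [0.5182, 0.11, 0.1719]
ee_rot: [[-0.035, -0.999, 0.002], [-0.999, 0.035, 0.0], [-0.0, -0.002, -1.0]]
wrist_force: [-0.6, -0.0, 7.3]
opening: 0.0253
t: 27.25
tool_pos: [0.5184, 0.1099, 0.1719]
ee_rot: [[-0.035, -0.999, 0.002], [-0.999, 0.035, 0.001], [-0.001, -0.002, -1.0]]
wrist_force: [-3.9, 0.4, 15.2]
opening: 0.025
```

```bash
python3 -m inch '{"travel":[[0,0,-0.001],[0,0,-0.001]],"twist":[[0,0,0],[0,0,0]]}'; python3 -m inch '{"travel":[[0,0,0],[0,0,0],[0,0,0],[0,0,0],[0,0,-0.03],[0,0,-0.08],[0,0,-0.13],[0.02,0.06,-0.16],[0.04,0.12,-0.16],[0.04,0.12,-0.16]],"twist":[[0,0,0],[0,0,0],[0,0,0],[0,0,0],[0,0,0],[0,0,0],[0,0,0],[0,0,0],[0,0,0],[0,0,0]]}' 0.7
python3 - <<'E'
from h import *
a=cam("top"); b=cam("side")
A=cv2.resize(a[0][150:270,90:250],None,fx=3,fy=3,interpolation=cv2.INTER_CUBIC);B=cv2.resize(b[0][215:345,240:340],None,fx=3,fy=3,interpolation=cv2.INTER_CUBIC)
o=np.zeros((390,790,3),np.uint8);o[:360,:480]=A;o[:390,485:785]=B;cv2.imwrite("pics/m10.png",o[:,:,::-1])
E
```

```text
t: 27.5
tool_pos: [0.5182, 0.11, 0.1719]
ee_rot: [[-0.035, -0.999, 0.002], [-0.999, 0.035, 0.0], [-0.001, -0.002, -1.0]]
wrist_force: [-0.8, -1.2, 7.0]
opening: 0.025
t: 28.75
tool_pos: [0.4031, 0.0799, 0.3276]
ee_rot: [[-0.033, -0.999, -0.025], [-0.999, 0.034, -0.002], [0.003, 0.025, -1.0]]
wrist_force: [-1.3, 0.6, 0.3]
opening: 0.0601
```

View pics/m10.png

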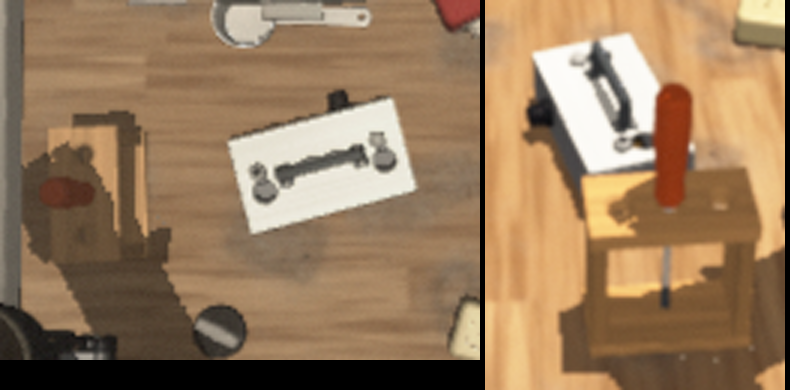

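```bash
python3 -c "
from h import *
print(bot.hand_in(), st()['t'])"
```

```text
the job is handed in; nothing more can be done
the job is handed in; nothing more can be done
```

The job is done and handed in, with the last clock reading before hand-in at about 29 s of the 72 s allowed. I picked the cover up by its handle, lowered it over both heads and pulled it about 20 mm towards the robot. I then drove the cover screw clockwise and stood the screwdriver back in the middle hole of the rack.

**What the last checks showed**
- **Cover:** the final pictures show it in line with the box, with both heads at the narrow ends of their slots.
- **Screwdriver:** it stands upright in the rack, and its handle seated on the rack top at the same height as at the start. The gripper was open and well clear at hand-in.
- **Screw:** the wrist turned about 4.2 rad in all, more than the screw's whole range. It sank about 2.6 mm and then stopped. After that the torque rose to about 0.5 N m, against the 0.04 N m it needs to turn, and the handle then slipped in the jaws. I take this as the hard stop, since the screw angle itself cannot be seen in the pictures.

**What disagreed**
- The side camera placed the box and rack 5 to 9 mm lower than the top camera and the known heights. I relied on the top camera, and contact heights agreed with it.
- While tightening, I pressed on the screw with up to about 19 N, more than the suggested 5 to 10 N.
- After tightening, the screwdriver sat roughly 3 mm off centre in the jaws, and I corrected for that before putting it back in the rack.

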